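# Reset the tripped breakers in order

### The arm

A 6-joint arm with a two-finger parallel gripper is mounted at the origin on a cart in front of the work surface, level with it; the furniture and walls round the work are solid. World frame = base frame: x ahead of the robot, y to its left, z up, the work surface at z = 0. Lengths are in m, angles in rad, forces in N, time in s.
With the tool pointing down it reaches from about 0.375 to 0.825 m from the base axis. Payload 5.5 kg.
Tool frame: the origin (TCP) lies on the front face of the gripper's body, between the roots of the fingers; the fingertips stand 73 mm ahead of it and the grasp point (between the pads) lies 54 mm ahead of it; z points along the fingers, y is the direction in which the jaws open and shut (so a half turn about z gives the same grasp; the last joint's range is limited). The gripper opens to 85 mm and grips with 20 to 120 N. Pads are 22 mm wide; open, the fingers measure 114 mm over their backs; the gripper's body (76 mm by 85 mm) begins 54 mm behind the grasp point. The pads swing forward as they close: fully open they stand 13 mm farther back than shut.
Start: joints at [0, 0.314, -0.047, 1.21, 0, 1.571], TCP at [0.6, -0, 0.304] pointing down, gripper open.
Joint ranges: [-2.67, 2.67], [-0.69, 1.73], [-1.03, 1.25], [-2.08, 2.16], [-1.42, 1.45], [-3.14, 3.14]. Speed limits (rad/s): [2.39, 2.39, 3.01, 3.14, 3.14, 3.14].

### API

Orientations are given as a rotation vector (axis times angle).
In Python, from plant import readout, capture, ticket, models gives the robot as it stands. The module is installed in compiled form; this text tells all that it offers.
- The arm moves only by the shell command python3 -m pendant 'ROWS' [OPENING] [FORCE]. ROWS is JSON, one flat list of numbers, 4 for each row, row after row: the shift along the tool's x, y, z in units of 25 mm (1.0 is 25 mm), then the turn about the tool's z in units of 8 degrees (1.0 is 8 degrees). A call has 1 to 12 rows; each row is the pose to reach, as a shift and turn from the pose commanded when the call began, along the tool's axes at that moment; what a row does not reach only later rows make up. A row lasts 1/10 s, in which the tool goes at most 50 mm and 8.59 degrees, less where a joint would pass 70% of its speed; a pose out of reach is approached as far as the arm can. A call with a gripper value outside its range is refused whole. OPENING is the closure, from 0 (fully open) to 1 (shut), set as the call begins (- or left out, the last holds). The fingers move at their own pace and stop on an object; FORCE is the grip in N (left out, the last holds). Time passes only in rows, so rows that repeat a pose let the fingers close. It gives the time, the measured TCP pose, the force and the opening at its end, in the units of the state.
- readout.get_state(): the state, without advancing time (a new reading comes with each control period).
- capture(name): name is "scene" or "side" or "wrist"; returns a dict with "color" (384x512x3 uint8, red, green, blue), "vertical_fov" (degrees; the focal length in pixels is half the picture's height over the tangent of half this angle, whatever the lens; pixels are square), "cx", "cy" (the principal point, pixels), "cam_to_world" (4x4, takes a point from camera to world coordinates). Camera axes: x right, y down, z forward; pixel columns grow to the right and rows downward; lengths in m; the calibration is good to about 2 mm. A picture is of the moment at which its call begins. There is no depth.
- ticket.finish_job(): hands the job in, once; it reports no verdict.
Trained networks look in a picture, given as the dict that the camera call returned (one of the last four; its "shot" number tells which), for a name from the list of things; names that differ only in an ending like _2 or _b are one class to them, and where a whole thing is asked for, a point or a joint stands for the part that bears it (a point fixed in the world has none). Each returns a list of dicts, best first, with "conf" (0 to 1); they miss things now and then, are a little off and sometimes report something else, mostly with a low value. They report only what shows in the picture. A call takes as long as a camera call. They do not tell look-alikes from the thing itself.
- models.masks_of(picture, target): "mask" (384x512 bool, what is visible of it) and "uv" ([column, row] in pixels, amid what is visible of it).
The state is a dict: "clock": time; "joint_positions": joint angles; "joint_vel": joint speeds; "tau": joint torques, N m; "eef_pos": TCP position; "orientation": TCP orientation; "wrist_force": force on the tool from outside, world axes, zero at the start; "wrist_torque": the same for the moment, N m; "width": finger opening in m.
Only numpy, scipy, OpenCV 4.12 (cv2) and the standard library are available. Lean on these libraries where they do the work, as an engineer would, in place of code of your own. Each camera call takes 0.05 s, during which the arm holds its last target.

### The job

Four breaker units stand in the red trays with their buttons popped out. With the closed fingertips, gently push the green button fully in, then the yellow one, then the blue one; they stay in by themselves. Leave the black button popped out, do not lift or shove the units about, and leave the other things in the trays where they are.

Things in the scene. Friction and masses are not known exactly. Their poses are not given: they have to be found in the camera images.
- tray_1: red steel tray (an empty telephone shell), fixed, the left one of the three in front of the robot, about 215 mm wide (along world y) and 300 mm long (along world x), walls 62 mm high and 2 mm thick, lined with thin white film that cannot be felt. Origin: centre of its underside; its floor is 2 mm above the bench
- tray_2: red steel tray (an empty telephone shell), fixed, the middle one of the three in front of the robot, about 215 mm wide (along world y) and 300 mm long (along world x), walls 62 mm high and 2 mm thick, lined with thin white film that cannot be felt. Origin: centre of its underside; its floor is 2 mm above the bench
- tray_3: red steel tray (an empty telephone shell), fixed, the right one of the three in front of the robot, about 215 mm wide (along world y) and 300 mm long (along world x), walls 62 mm high and 2 mm thick, lined with thin white film that cannot be felt. Origin: centre of its underside; its floor is 2 mm above the bench
- green_unit: grey breaker unit with the green button, 58 x 50 mm and 58 mm high, about 0.6 kg, standing loose on a rubber foot in one of the three trays (place and yaw vary, two things to a tray); a steel collar (34 mm across, top 64 mm above the unit's underside) surrounds its button. Origin: centre of its underside, on the tray floor 2 mm above the bench
- green_top (a point): centre of the top face of the green button, a round flat head 26 mm across and 13 mm thick; it stands about 90 mm above the bench when popped out (white stem showing below it) and 78 mm when fully in and let go, still 12 mm proud of its collar. The head is spring-cushioned on its stem: it gives 0.5 mm per newton, up to 10 mm, and springs back when let go. The point moves with the head
- green_cap (a joint): travel of the stem of the green button straight down into its unit, m (the give of the cushioned head comes on top): 0 popped out, 0.012 fully in; 0.008 or more counts as in. It slides against a steady friction of about 3 N and stays where it is left (no spring); starts at 0 to 0.0015.
- yellow_unit: grey breaker unit with the yellow button, 58 x 50 mm and 58 mm high, about 0.6 kg, standing loose on a rubber foot in one of the three trays (place and yaw vary, two things to a tray); a steel collar (34 mm across, top 64 mm above the unit's underside) surrounds its button. Origin: centre of its underside, on the tray floor 2 mm above the bench
- yellow_top (a point): centre of the top face of the yellow button, a round flat head 26 mm across and 13 mm thick; it stands about 90 mm above the bench when popped out (white stem showing below it) and 78 mm when fully in and let go, still 12 mm proud of its collar. The head is spring-cushioned on its stem: it gives 0.5 mm per newton, up to 10 mm, and springs back when let go. The point moves with the head
- yellow_cap (a joint): travel of the stem of the yellow button straight down into its unit, m (the give of the cushioned head comes on top): 0 popped out, 0.012 fully in; 0.008 or more counts as in. It slides against a steady friction of about 3 N and stays where it is left (no spring); starts at 0 to 0.0015.
- blue_unit: grey breaker unit with the blue button, 58 x 50 mm and 58 mm high, about 0.6 kg, standing loose on a rubber foot in one of the three trays (place and yaw vary, two things to a tray); a steel collar (34 mm across, top 64 mm above the unit's underside) surrounds its button. Origin: centre of its underside, on the tray floor 2 mm above the bench
- blue_top (a point): centre of the top face of the blue button, a round flat head 26 mm across and 13 mm thick; it stands about 90 mm above the bench when popped out (white stem showing below it) and 78 mm when fully in and let go, still 12 mm proud of its collar. The head is spring-cushioned on its stem: it gives 0.5 mm per newton, up to 10 mm, and springs back when let go. The point moves with the head
- blue_cap (a joint): travel of the stem of the blue button straight down into its unit, m (the give of the cushioned head comes on top): 0 popped out, 0.012 fully in; 0.008 or more counts as in. It slides against a steady friction of about 3 N and stays where it is left (no spring); starts at 0 to 0.0015.
- black_unit: grey breaker unit with the black button, 58 x 50 mm and 58 mm high, about 0.6 kg, standing loose on a rubber foot in one of the three trays (place and yaw vary, two things to a tray); a steel collar (34 mm across, top 64 mm above the unit's underside) surrounds its button. Origin: centre of its underside, on the tray floor 2 mm above the bench
- black_top (a point): centre of the top face of the black button, a round flat head 26 mm across and 13 mm thick; it stands about 90 mm above the bench when popped out (white stem showing below it) and 78 mm when fully in and let go, still 12 mm proud of its collar. The head is spring-cushioned on its stem: it gives 0.5 mm per newton, up to 10 mm, and springs back when let go. The point moves with the head
- black_cap (a joint): travel of the stem of the black button straight down into its unit, m (the give of the cushioned head comes on top): 0 popped out, 0.012 fully in; 0.008 or more counts as in. It slides against a steady friction of about 3 N and stays where it is left (no spring); starts at 0 to 0.0015. This one is out of service and must stay popped out.
- steel_tin: closed steel tin, 69 mm across, 40 mm high, in one of the trays; bystander. Origin: centre of its underside
- solder_spool: blue spool of solder wire, 64 mm across, 40 mm high, in one of the trays; bystander. Origin: centre of its underside
Not all that is in view belongs to the job. Leave any pink look-alike of the yellow_unit alone. Leave any orange look-alike of the green_unit alone.

How it is judged:
By the outcome, as a careful person would: the job done as asked, in the order asked, and still so for the second after the job is handed in, with the robot touching nothing.
It also fails if it takes over 38 s, if anything falls off the work surface, if the arm or the gripper's body presses on something with over 40 N, if the wrist force passes 120 N, or if a joint passes its speed limit or range.

## Working session

There is one attempt and no reset: what is moved stays moved. The work goes in short steps, Python scripts to look and compute and a shell command to move; the robot and the scene stay as the last step left them, time stands still between calls to the robot, and variables do not carry over. Pictures are saved under pics/ and viewed, and the job is handed in when it is done.

```bash
mkdir -p pics; python3 - <<'E'
from plant import readout,capture
import cv2
print(readout.get_state())
for n in ["scene","wrist"]:
    p=capture(n); cv2.imwrite(f"pics/{n}0.png",cv2.resize(p["color"][:,:,::-1],(800,600),interpolation=cv2.INTER_CUBIC))
    print(n,p["vertical_fov"],p["cx"],p["cy"],p["cam_to_world"].round(3).tolist() if hasattr(p["cam_to_world"],'round') else p["cam_to_world"], p.keys())
E
```

```text
{'clock': 0.0, 'joint_positions': array([-2.13437356e-05,  3.14218107e-01, -4.80765933e-02,  1.21018070e+00,
        5.05458776e-07,  1.57079061e+00]), 'joint_vel': array([-8.72578956e-05, -1.00363467e-03, -6.57138682e-04,  2.86146569e-04,
        9.45987601e-04,  3.02777465e-04]), 'tau': array([ 1.69644722e-03, -5.39594257e+01,  3.39749372e+01,  1.94567809e-02,
        9.49871333e-05,  6.01428906e-05]), 'eef_pos': array([ 5.99553082e-01, -1.26661425e-05,  3.03040284e-01]), 'orientation': array([-2.22061863e+00, -2.22058392e+00,  1.86368538e-03]), 'wrist_force': array([-0.03094431, -0.43219619, -0.39966634]), 'wrist_torque': array([ 0.0013995 , -0.02501663, -0.01092947]), 'width': 0.08555488176238855}
scene 48.66939514127513 253.46353092626018 190.1812691316493 [[-0.861, -0.325, 0.391, 0.202], [-0.508, 0.562, -0.652, 0.557], [-0.007, -0.76, -0.649, 0.734], [0.0, 0.0, 0.0, 1.0]] dict_keys(['color', 'vertical_fov', 'cx', 'cy', 'cam_to_world', 'shot'])
wrist 65.24736274391485 255.83571426274517 194.2605388562276 [[1.0, 0.001, -0.001, 0.601], [0.0, -0.946, -0.325, 0.084], [-0.002, 0.325, -0.946, 0.374], [0.0, 0.0, 0.0, 1.0]] dict_keys(['color', 'vertical_fov', 'cx', 'cy', 'cam_to_world', 'shot'])
```

View pics/scene0.png

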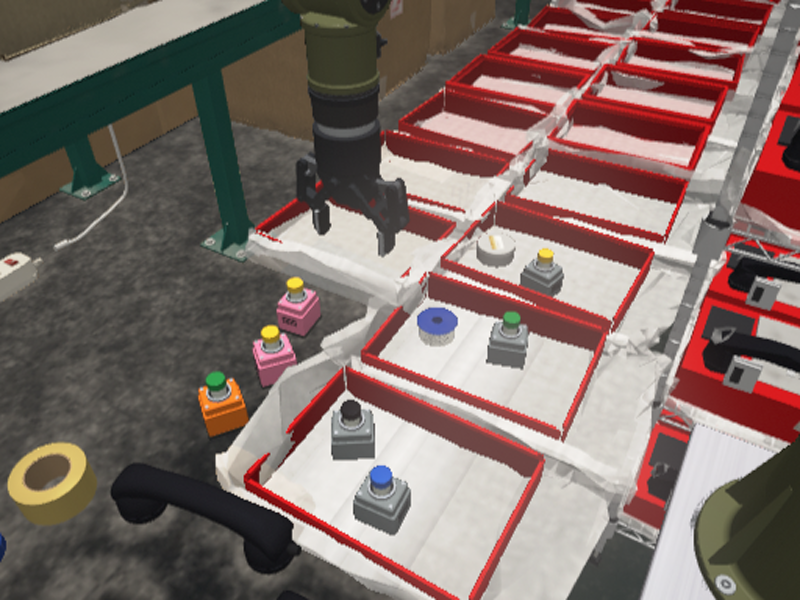

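View pics/wrist0.png

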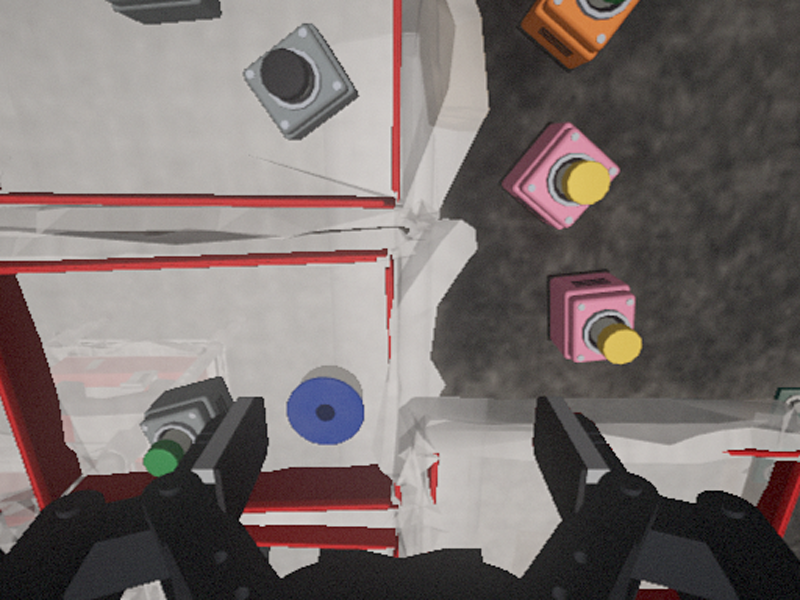

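```bash
cat > h.py <<'E'
import numpy as np, cv2
def ray(p,uv):
    H=p["color"].shape[0]; f=H/2/np.tan(np.radians(p["vertical_fov"])/2)
    T=np.array(p["cam_to_world"]); d=T[:3,:3]@np.array([(uv[0]-p["cx"])/f,(uv[1]-p["cy"])/f,1.]); return T[:3,3],d
def onz(p,uv,z):
    o,d=ray(p,uv); return o+d*(z-o[2])/d[2]
def proj(p,X):
    H=p["color"].shape[0]; f=H/2/np.tan(np.radians(p["vertical_fov"])/2)
    T=np.array(p["cam_to_world"]); c=T[:3,:3].T@(np.array(X)-T[:3,3]); return np.array([p["cx"]+f*c[0]/c[2],p["cy"]+f*c[1]/c[2]])
E
python3 - <<'E'
from plant import capture,models
import cv2
from h import *
p=capture("side"); cv2.imwrite("pics/side0.png",cv2.resize(p["color"][:,:,::-1],(800,600),interpolation=cv2.INTER_CUBIC))
p=capture("scene")
for t in ["green_top","yellow_top","blue_top","black_top"]:
    for r in models.masks_of(p,t): print(t,round(r["conf"],2),r["uv"],r["mask"].sum(),onz(p,r["uv"],.0835).round(3))
E
```

```text
green_top 0.47 [137.5, 248.5] 109 [0.705 0.179 0.084]
yellow_top 0.68 [173.6, 212.2] 100 [0.709 0.057 0.084]
yellow_top 0.43 [185.7, 183.6] 100 [ 0.747 -0.036  0.084]
blue_top 0.51 [245.8, 305.7] 173 [0.444 0.184 0.084]
black_top 0.6 [355.9, 156.2] 2925 [ 0.432 -0.348  0.084]
```

View pics/side0.png

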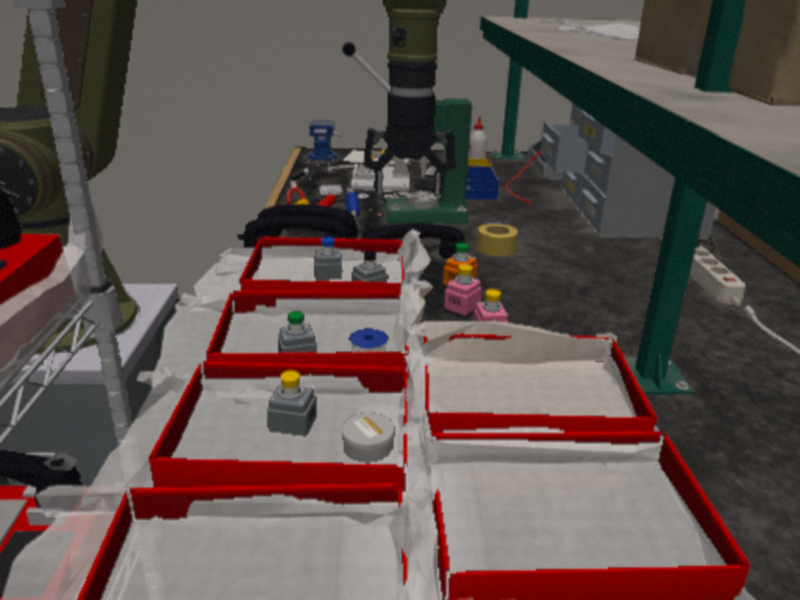

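Candidates (scene, 512 px): green button (327,204) in the middle tray vs the orange look-alike (137,247). Yellow (349,164) in the far tray vs pink ones (173,212) and (188,183). Blue (244,306) in the near tray vs the blue spool (280,207). Black (224,262), to be left. The grey units in the trays are the right ones.

```bash
python3 - <<'E'
from plant import capture,models
import cv2
from h import *
from scipy.optimize import least_squares
s=capture("scene"); w=capture("side")
for t in ["green_unit","yellow_unit","blue_unit","black_unit"]:
    for r in models.masks_of(s,t): print(t,round(r["conf"],2),np.round(r["uv"]),r["mask"].sum())
seeds={"green":((327,204),(189,203)),"yellow":((349,163),(186,242)),"blue":((243,305),(210,156)),"black":((224,262),(237,165))}
tiles=[]
for n,(a,b) in seeds.items():
    c=[]
    for p,q in((s,a),(w,b)):
        hsv=cv2.cvtColor(p["color"],cv2.COLOR_RGB2HSV).astype(int)
        h,S,V=hsv[...,0],hsv[...,1],hsv[...,2]
        m={"green":(abs(h-65)<20)&(S>100),"yellow":(abs(h-25)<9)&(S>120),"blue":(abs(h-112)<12)&(S>120),"black":(V<70)}[n].astype(np.uint8)
        k,l,st,ce=cv2.connectedComponentsWithStats(m)
        i=min(range(1,k),key=lambda i:np.hypot(*(ce[i]-q))+(100 if st[i,4]<15 else 0))
        c.append(ce[i]); print(n,ce[i].round(1),st[i])
    f=lambda X:np.r_[proj(s,X)-c[0],proj(w,X)-c[1]]
    r=least_squares(f,[.6,.1,.08]); print(n,"tri",r.x.round(4),"res",r.fun.round(1),"scene@.0825",onz(s,c[0],.0835).round(4),"side",onz(w,c[1],.0835).round(4))
    x,y=np.array(a); tiles.append(cv2.resize(s["color"][y-35:y+35,x-35:x+35,::-1],(390,300)))
cv2.imwrite("pics/crop.png",np.vstack([np.hstack(tiles[:2]),np.hstack(tiles[2:])]))
E
```

```text
green_unit 0.96 [145. 262.] 1003
green_unit 0.78 [323. 219.] 747
yellow_unit 0.95 [347. 175.] 558
yellow_unit 0.79 [176. 223.] 700
yellow_unit 0.78 [189. 198.] 792
blue_unit 0.68 [247. 321.] 1174
black_unit 0.62 [227. 277.] 989
black_unit 0.2 [323. 219.] 720
green [327.3 202.9] [323 200  10   7  58]
green [188.9 202.6] [184 199  10   8  65]
green tri [ 0.4245 -0.1414  0.0852] res [ 0.1  0.   0.2 -0. ] scene@.0825 [ 0.4254 -0.1431  0.0835] side [ 0.4237 -0.1384  0.0835]
yellow [348.7 163.1] [344 159  10   9  73]
yellow [185.2 242.2] [179 237  13  12 120]
yellow tri [ 0.4375 -0.3108  0.083 ] res [ 0.2  0.1  0.2 -0. ] scene@.0825 [ 0.4379 -0.3101  0.0835] side [ 0.4372 -0.3117  0.0835]
blue [243.4 303.5] [237 298  14  12 135]
blue [209.6 153.7] [206 150   8   8  50]
blue tri [0.4491 0.1828 0.0847] res [ 0.1  0.   0.1 -0. ] scene@.0825 [0.4497 0.1822 0.0835] side [0.4485 0.1855 0.0835]
black [223.9 262.3] [218 256  13  14 135]
black [236.4 163. ] [233 160   8   7  51]
black tri [0.5336 0.1192 0.0818] res [ 0.   0.   0.1 -0. ] scene@.0825 [0.5328 0.1203 0.0835] side [0.5335 0.1148 0.0835]
```

View pics/crop.png

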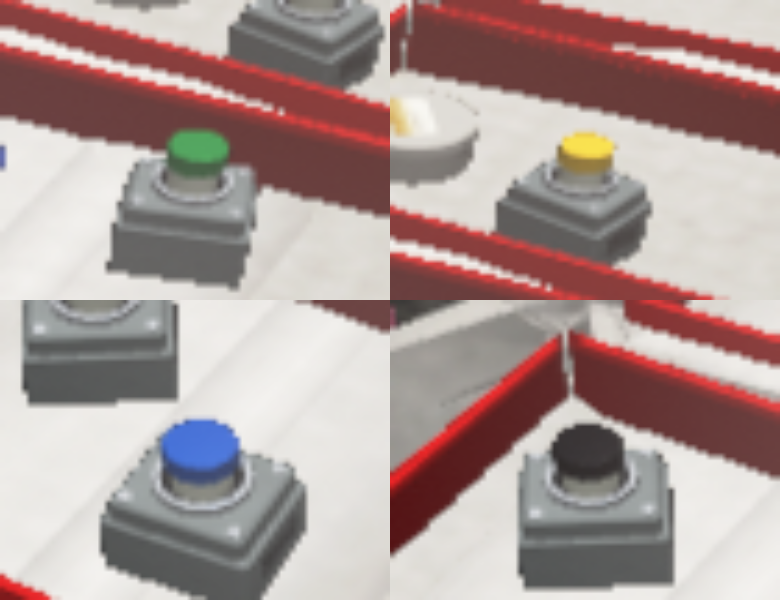

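The crops confirm it: green, yellow, blue and black heads on grey units in the trays, all popped out. I'll shut the gripper and hover over green.

```bash
python3 -m pendant '[-1.2,-1.4,0,0,-2.4,-2.8,0,0,-3.6,-4.2,1,0,-4.8,-5.6,2.2,0,-5.66,-7.02,3.6,0,-5.66,-7.02,4,0,-5.66,-7.02,4,0,-5.66,-7.02,4,0]' 1 20
cat > look.py <<'E'
import sys
from plant import capture,readout
from h import *
n,x,y,tag=sys.argv[1],float(sys.argv[2]),float(sys.argv[3]),sys.argv[4]
st=readout.get_state(); print(st["clock"],st["eef_pos"].round(4),st["wrist_force"].round(2),st["width"].round(4))
p=capture("wrist"); im=p["color"][:,:,::-1].copy()
hsv=cv2.cvtColor(p["color"],cv2.COLOR_RGB2HSV).astype(int); h,S,V=hsv[...,0],hsv[...,1],hsv[...,2]
m={"green":(abs(h-65)<20)&(S>100),"yellow":(abs(h-25)<9)&(S>120),"blue":(abs(h-112)<12)&(S>120)}[n].astype(np.uint8)
q=proj(p,(x,y,.085)); k,l,sta,ce=cv2.connectedComponentsWithStats(m)
for i in range(1,k):
    if sta[i,4]>100: print(ce[i].round(1),sta[i],onz(p,ce[i],.0875).round(4))
print("exp",q.round(1)); cv2.circle(im,tuple(int(v) for v in q),3,(0,0,255),1)
e=st["eef_pos"]; t=proj(p,(e[0],e[1],.089)); cv2.circle(im,tuple(int(v) for v in t),3,(255,0,255),1)
cv2.imwrite(f"pics/{tag}.png",cv2.resize(im,(800,600)))
E
python3 look.py green .4245 -.1414 g1
```

```text
clock: 1.5
eef_pos: [0.4252, -0.1416, 0.2046]
orientation: [2.221, 2.221, 0.001]
wrist_force: [1.0, 0.0, 0.4]
width: 0.0004Traceback (most recent call last):
  File "look.py", line 5, in <module>
    st=readout.get_state(); print(st["clock"],st["eef_pos"].round(4),st["wrist_force"].round(2),st["width"].round(4))
                                                                                                ^^^^^^^^^^^^^^^^^
AttributeError: 'float' object has no attribute 'round'
```

```bash
sed -i 's/st\["width"\].round(4)/st["width"]/' look.py
python3 look.py green .4245 -.1414 g1
```

```text
1.5 [ 0.4252 -0.1416  0.2046] [1.05 0.01 0.38] 0.0004073767112436077
[255.6 213.7] [237 197  37  34 962] [ 0.426  -0.1361  0.0875]
exp [253.3 219.4]
```

View pics/g1.png

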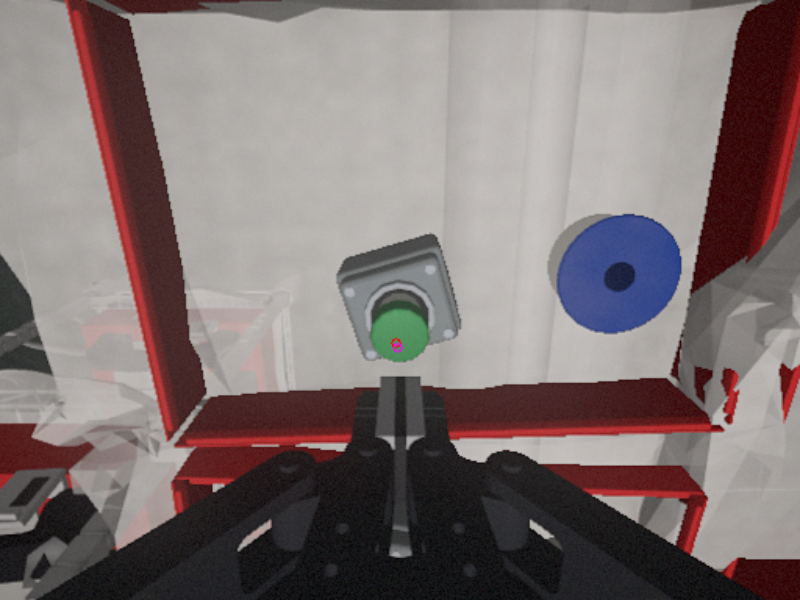

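Green head sits just ahead of the closed tips, centred about 2 mm toward +y from the tool axis (head at 255,214). I'll make that correction and press gently.

```bash
python3 -m pendant '[0.1,0,0.7,0,0.1,0,1.4,0,0.1,0,1.6,0,0.1,0,1.75,0,0.1,0,1.9,0,0.1,0,2.0,0,0.1,0,2.1,0,0.1,0,2.2,0,0.1,0,2.25,0,0.1,0,2.25,0]'
```

```text
clock: 2.55
eef_pos: [0.4252, -0.1391, 0.148]
orientation: [2.221, 2.221, 0.002]
wrist_force: [2.0, 2.6, 5.3]
width: -0.0003
```

```bash
python3 -m pendant '[0,0,0.05,0,0,0,0.1,0,0,0,0.1,0]'; python3 -m pendant '[0,0,-0.5,0,0,0,-1.0,0,0,0,-1.7,0,0,0,-2.4,0,0,0,-2.4,0]'; python3 look.py green .4252 -.139 g2
```

```text
clock: 2.85
eef_pos: [0.4253, -0.1392, 0.1459]
orientation: [2.22, 2.22, 0.002]
wrist_force: [1.7, 2.1, 9.4]
width: 0.0004
clock: 3.35
eef_pos: [0.4253, -0.1397, 0.2068]
orientation: [2.22, 2.219, 0.001]
wrist_force: [0.2, -0.1, 0.3]
width: 0.0002
3.35 [ 0.4253 -0.1397  0.2068] [ 0.16 -0.14  0.32] 0.00021835859775799034
[255.1 208.3] [238 193  35  32 848] [ 0.426  -0.1314  0.0875]
exp [253.9 217.1]
```

View pics/g2.png

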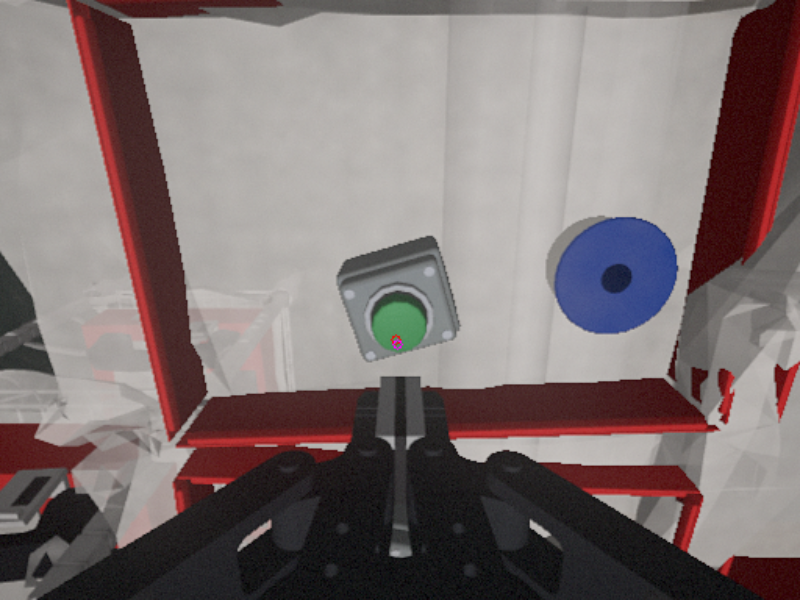

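Green head now sits down in its collar (255,208), unit in place. Next yellow.

```bash
python3 -m pendant '[-1.4,0.1,0,0,-2.8,0.2,0,0,-4.2,0.3,0,0,-5.6,0.4,0,0,-6.8,0.48,0,0,-6.8,0.48,0,0,-6.8,0.48,0,0]'; python3 look.py yellow .4375 -.3108 y1
```

```text
clock: 4.1
eef_pos: [0.4355, -0.309, 0.2036]
orientation: [-2.221, -2.218, 0.001]
wrist_force: [-0.5, 0.6, 0.4]
width: 0.0
4.1 [ 0.4355 -0.309   0.2036] [-0.52  0.6   0.42] 2.7456878941115012e-05
[260.6 218.9] [ 243  200   36   38 1110] [ 0.4394 -0.3068  0.0875]
exp [257.7 222.8]
```

View pics/y1.png

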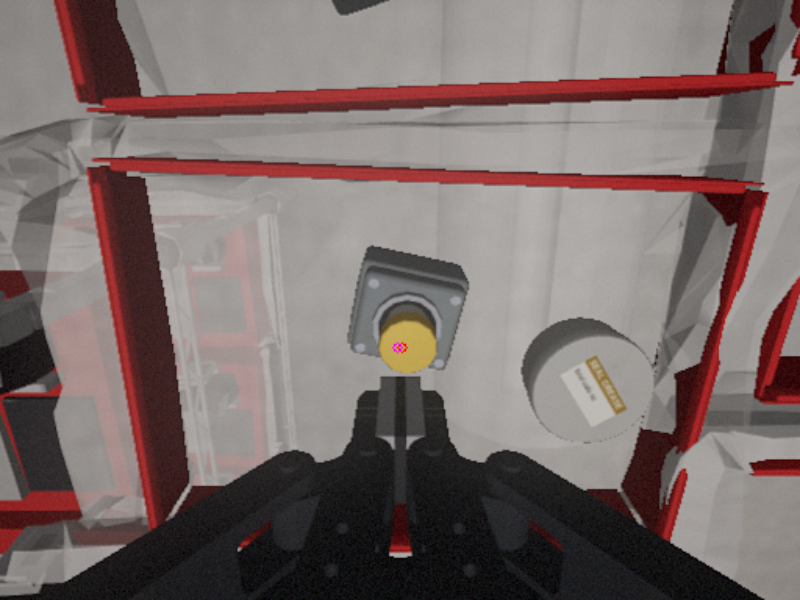

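Yellow head at (261,219) on its grey unit, 3 mm in +x from the tool axis. Correct and press.

```bash
python3 -m pendant '[0,0.12,0.7,0,0,0.12,1.4,0,0,0.12,1.6,0,0,0.12,1.75,0,0,0.12,1.9,0,0,0.12,2.0,0,0,0.12,2.1,0,0,0.12,2.2,0,0,0.12,2.3,0,0,0.12,2.36,0,0,0.12,2.36,0]'
```

```text
clock: 5.25
eef_pos: [0.4398, -0.3091, 0.1466]
orientation: [2.221, 2.221, 0.001]
wrist_force: [-1.9, 2.0, 8.7]
width: 0.0004
```

```bash
python3 -m pendant '[0,0.12,-0.5,0,0,0.12,-1.0,0,0,0.12,-1.7,0,0,0.12,-2.4,0,0,0.12,-2.4,0]';  python3 look.py yellow .4385 -.3085 y2
```

```text
clock: 5.75
eef_pos: [0.4441, -0.3103, 0.2094]
orientation: [2.218, 2.217, 0.001]
wrist_force: [1.3, -0.2, -0.6]
width: -0.0004
5.75 [ 0.4441 -0.3103  0.2094] [ 1.26 -0.19 -0.61] -0.000362170826325643
[247.4 207.6] [231 190  34  36 973] [ 0.4398 -0.3027  0.0875]
exp [245.7 214. ]
```

View pics/y2.png

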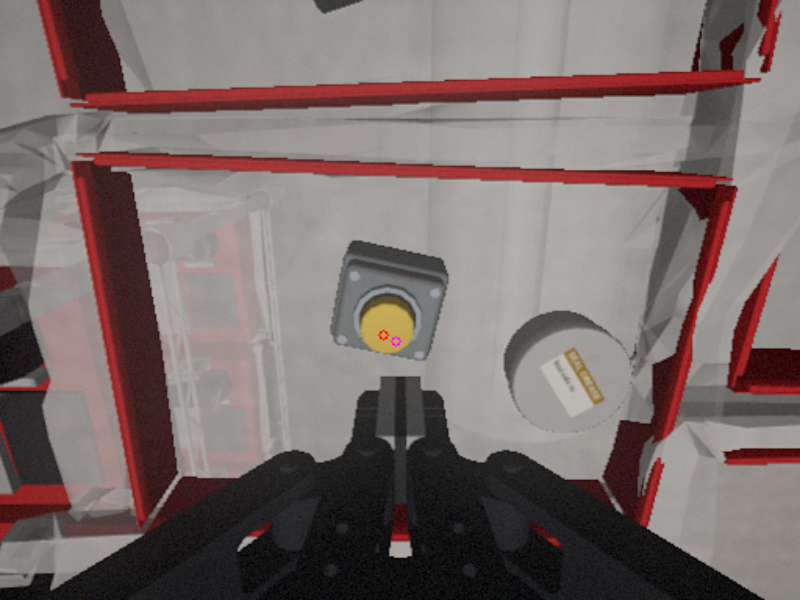

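Yellow is in (head down in its collar at 247,208). On to blue, across at hover height.

```bash
python3 -m pendant '[1.5,0,0,0,3.2,0,0,0,5,0,0,0,6.8,0,0,0,8.6,0.1,0,0,10.4,0.1,0,0,12.2,0.1,0,0,14,0.2,0,0,15.8,0.26,0,0,17.6,0.26,0,0,19,0.26,0,0,19.76,0.26,0,0]'; python3 -m pendant '[0,0,0,0,0,0,0,0,0,0,0,0]'; python3 look.py blue .449 .1828 b1
```

```text
clock: 7.0
eef_pos: [0.4486, 0.1876, 0.2055]
orientation: [-2.218, -2.224, 0.0]
wrist_force: [0.2, -0.5, 0.0]
width: -0.0004
clock: 7.3
eef_pos: [0.4487, 0.184, 0.2057]
orientation: [2.223, 2.22, -0.002]
wrist_force: [-0.1, 0.6, 0.2]
width: -0.0001
7.3 [0.4487 0.184  0.2057] [-0.06  0.61  0.17] -0.00010463978285197977
[256.9 217.9] [239 199  37  36 967] [0.4503 0.1858 0.0875]
exp [255.  220.4]
```

View pics/b1.png

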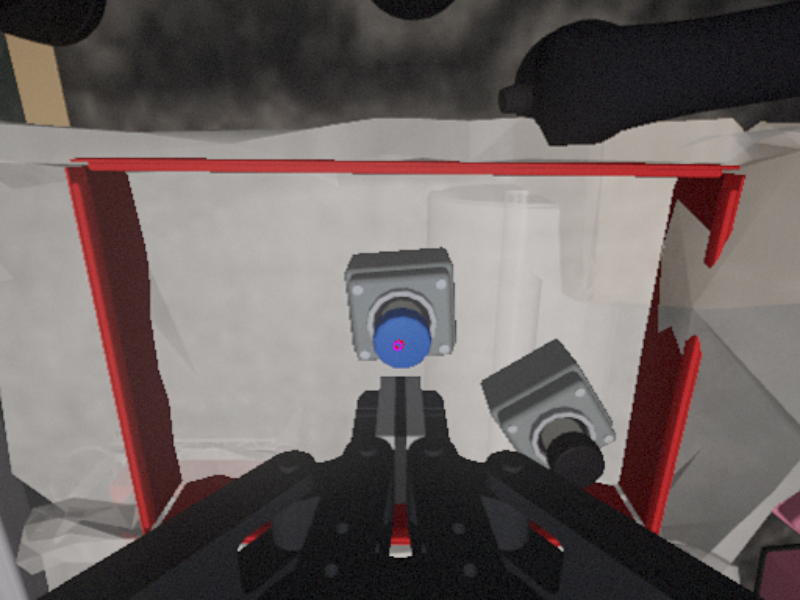

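Blue head at (257,218), tool axis on it; black at about (369,292), well clear. Press.

```bash
python3 -m pendant '[0,0.04,0.7,0,0,0.04,1.4,0,0,0.04,1.6,0,0,0.04,1.75,0,0,0.04,1.9,0,0,0.04,2.0,0,0,0.04,2.1,0,0,0.04,2.2,0,0,0.04,2.3,0,0,0.04,2.38,0,0,0.04,2.38,0]'
```

```text
clock: 8.45
eef_pos: [0.4504, 0.185, 0.1469]
orientation: [2.221, 2.221, 0.001]
wrist_force: [-1.7, -2.2, 7.1]
width: -0.0001
```

```bash
python3 -m pendant '[0,0,0.04,0,0,0,0.06,0,0,0,0.06,0]'; python3 -m pendant '[0,0,-0.5,0,0,0,-1.0,0,0,0,-1.7,0,0,0,-2.6,0,0,0,-3.6,0,0,1.5,-5,0,0,3,-6,0,0,3,-6,0,0,3,-6,0]'; python3 look.py blue .45 .185 b2
python3 - <<'E'
from plant import capture,models
from h import *
s=capture("scene");w=capture("side")
a=s["color"][140:340,180:390,::-1];b=w["color"][130:300,100:310,::-1]
cv2.imwrite("pics/fs.png",cv2.resize(a,None,fx=2.9,fy=2.9)); cv2.imwrite("pics/fw.png",cv2.resize(b,None,fx=3.4,fy=3.4))
E
```

```text
clock: 8.75
eef_pos: [0.4504, 0.1851, 0.1458]
orientation: [2.221, 2.221, 0.001]
wrist_force: [-1.2, -3.7, 9.5]
width: 0.0002
clock: 9.65
eef_pos: [0.5258, 0.1853, 0.2961]
orientation: [2.222, 2.221, 0.003]
wrist_force: [-0.7, 0.7, -0.2]
width: 0.0002
9.65 [0.5258 0.1853 0.2961] [-0.75  0.74 -0.25] 0.00024580698190578454
[179.6 179.2] [168 168  25  24 452] [0.4533 0.1889 0.0875]
exp [177.2 182.4]
```

View pics/fs.png

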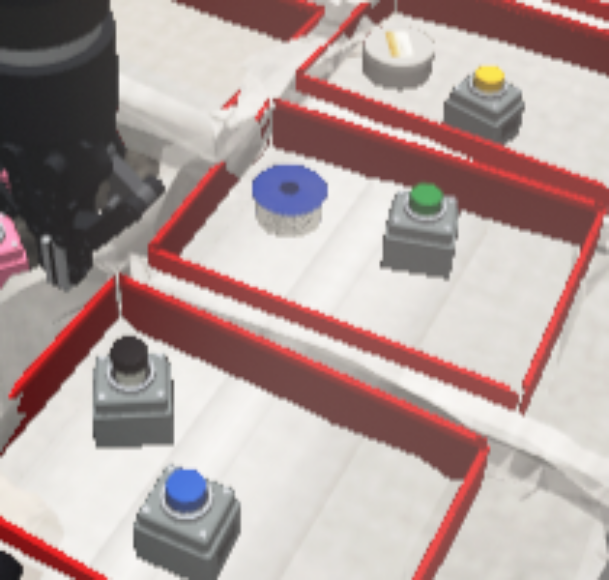

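View pics/fw.png

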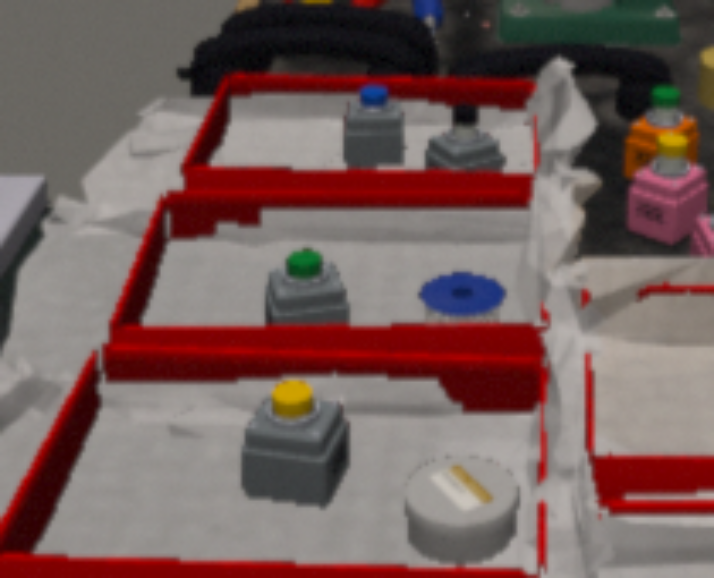

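View pics/b2.png

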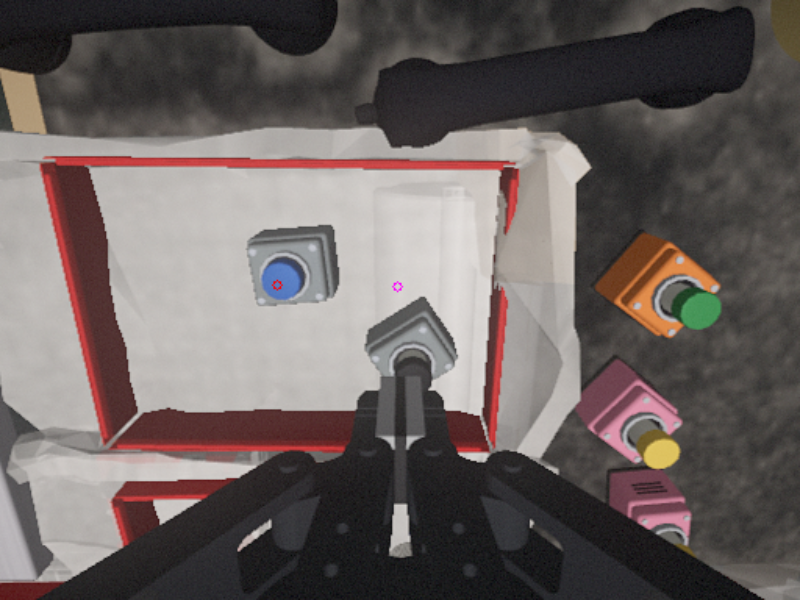

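All three heads are down with no stem showing, and black is still out. A quick triangulation will confirm each head's drop.

```bash
python3 - <<'E'
from plant import capture,ticket,readout
from h import *
from scipy.optimize import least_squares
s=capture("scene"); w=capture("side")
seeds={"green":((327,206),(189,207)),"yellow":((349,167),(186,247)),"blue":((244,309),(210,158)),"black":((224,262),(237,164))}
for n,(a,b) in seeds.items():
    c=[]
    for p,q in((s,a),(w,b)):
        hsv=cv2.cvtColor(p["color"],cv2.COLOR_RGB2HSV).astype(int); h,S,V=hsv[...,0],hsv[...,1],hsv[...,2]
        m={"green":(abs(h-65)<20)&(S>100),"yellow":(abs(h-25)<9)&(S>120),"blue":(abs(h-112)<12)&(S>120),"black":(V<70)}[n].astype(np.uint8)
        k,l,st,ce=cv2.connectedComponentsWithStats(m)
        i=min(range(1,k),key=lambda i:np.hypot(*(ce[i]-q))+(100 if st[i,4]<15 else 0)); c.append(ce[i])
    r=least_squares(lambda X:np.r_[proj(s,X)-c[0],proj(w,X)-c[1]],[.6,.1,.08]); print(n,r.x.round(4))
E
```

```text
green [ 0.4246 -0.1418  0.0726]
yellow [ 0.4375 -0.3117  0.0717]
blue [0.4493 0.1818 0.0716]
black [0.5337 0.119  0.0817]
```

Green, yellow and blue dropped 11–13 mm and shifted 1 mm or less in x and y. Black hasn't changed. Handing in.

```bash
python3 -c "
from plant import ticket; print(ticket.finish_job())"
```

```text
the job is handed in; nothing more can be done
None
```

I pushed the green, yellow and blue buttons in, in that order, with the closed fingertips. I then raised the arm clear and handed the job in at about 10 s; it reports no verdict.

- **Travel:** triangulating from the scene and side cameras put the heads 12.6 mm (green), 11.3 mm (yellow) and 13.1 mm (blue) lower than before. The picture calibration is good to about 2 mm. No stem shows below any of the three.
- **Force:** the wrist readings at the end of each press were 9–10 N, which fits each stem being at its stop with the head cushion squeezed 4–5 mm. The sideways readings were 2–4 N.
- **Left alone:** the black button still stands popped out and has not moved. The three pressed units are within about 1 mm of where they stood. The tin, the spool and the pink and orange look-alikes were never near the fingers.
- **Slip:** on the retract from yellow I added an extra 3 mm shift by mistake. The wrist picture taken right after showed the unit still in its place.
- **Disagreement:** in the first picture the trained network missed the real green button and reported only the orange look-alike. It also put the black button in the wrong place. I chose the units by their grey bodies in the trays and found the heads by colour instead.

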